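# Set out the specimens from the stack

### The job

Take the stack of specimen containers apart from the top down, one piece at a time, and set each one gently, upright and without dropping it, in the pale grey display tray that has its shape and size, so that it lies flat on the tray's floor inside the rim and is let go before the next is taken. Leave the test-tube rack and the wash bottle standing where they are.

Things in the scene. Friction and masses are not known exactly. Their poses are not given: they have to be found in the camera images.
- vial_c (a point): Small round amber glass vial with a black screw cap, diameter 24, height 30, about 30 g; the top piece of the stack, standing on the cardboard box. The point is its centre, half-way up (15 mm above its underside); z is up along its axis.
- card_box_c (a point): Small square cardboard specimen box with a paper top, closed, 34 x 34, height 24, about 40 g; second from the top of the stack, lying on the culture dish. The point is its centre, half-way up (12 mm above its underside); x and y run parallel to its sides, z up.
- dish_c (a point): Round closed clear culture dish filled with tan medium with pale spots, diameter 58, height 20, about 45 g; third from the top, lying on the slide box. The point is its centre, half-way up (10 mm above its underside); z is up along its axis.
- slide_box_c (a point): Oblong closed grey plastic microscope-slide box, length 100 along its x, width 64 along its y, height 32, about 200 g; the bottom of the stack, lying on the table. The point is its centre, half-way up (16 mm above its underside); z up. The four pieces are stacked loosely, each within about 3 mm of the middle of the one below and turned anyhow; together they stand 106 mm high.
- vial_tray_c (a point): Small round pale grey display tray for the vial, inside diameter 42, outside 50. Fixed to the table: floor 4 mm thick, with a rim round it 4 mm wide whose top is 5 mm above the floor and 9 mm above the table. The point is the centre of its floor's top face, where the middle of the vial's underside belongs; z up.
- card_tray_c (a point): Small square pale grey display tray for the cardboard box, inside 52 x 52, outside 60 x 60; x and y run parallel to its sides. Fixed to the table: floor 4 mm thick, with a rim round it 4 mm wide whose top is 5 mm above the floor and 9 mm above the table. The point is the centre of its floor's top face, where the middle of the box's underside belongs; z up.
- dish_tray_c (a point): Larger round pale grey display tray for the culture dish, inside diameter 76, outside 84. Fixed to the table: floor 4 mm thick, with a rim round it 4 mm wide whose top is 5 mm above the floor and 9 mm above the table. The point is the centre of its floor's top face, where the middle of the dish's underside belongs; z up.
- slide_tray_c (a point): Oblong pale grey display tray for the slide box, inside 120 along its x by 84 along its y, outside 128 x 92. Fixed to the table: floor 4 mm thick, with a rim round it 4 mm wide whose top is 5 mm above the floor and 9 mm above the table. The point is the centre of its floor's top face, where the middle of the slide box's underside belongs; the slide box goes in with its length along the tray's x, either end first; z up.
- tube_rack: White wire test-tube rack holding four capped tubes, 62 along its x, 150 along its y, 78 high (tubes up to 127), loose, 0.6 kg, at the far side of the table; not to be disturbed. Origin: the middle of its underside; z up.
- wash_bottle: Translucent white wash bottle with a bent spout, diameter 62, 146 high to the cap and 183 with the spout, loose, 0.35 kg, at the right of the work area, on the robot's side; not to be disturbed. Origin: the middle of its underside; z up.
Mind the look-alikes: they are no part of the job. Of the things that look like the part that bears dish_c, the largest one is meant.

How it is judged:
On the way, in this order (a step that is already met when the one before it is completed fails the run):
1. the vial sits flat in its own tray, let go, while the rest is still stacked (horizontal distance between vial_c and vial_tray_c below 0.013 m and z of vial_c in the frame of vial_tray_c between 0.011 and 0.018 m and angle between vial_c's own z axis and vertical below 0.06 rad and contact force between the fingers and vial below 0.05 N and horizontal distance between card_box_c and dish_c below 0.03 m and z of card_box_c in the frame of dish_c above 0.015 m and horizontal distance between dish_c and slide_box_c below 0.03 m and z of dish_c in the frame of slide_box_c above 0.015 m), for 0.2 s.
2. the cardboard box sits flat in its own tray, let go, while the rest is still stacked (horizontal distance between card_box_c and card_tray_c below 0.015 m and z of card_box_c in the frame of card_tray_c between 0.008 and 0.015 m and angle between card_box_c's own z axis and vertical below 0.06 rad and contact force between the fingers and card_box below 0.05 N and horizontal distance between dish_c and slide_box_c below 0.03 m and z of dish_c in the frame of slide_box_c above 0.015 m), for 0.2 s.
3. the culture dish sits flat in its own tray, let go (horizontal distance between dish_c and dish_tray_c below 0.013 m and z of dish_c in the frame of dish_tray_c between 0.006 and 0.013 m and angle between dish_c's own z axis and vertical below 0.06 rad and contact force between the fingers and dish below 0.05 N), for 0.2 s.
4. the slide box sits flat in its own tray, let go (horizontal distance between slide_box_c and slide_tray_c below 0.016 m and z of slide_box_c in the frame of slide_tray_c between 0.012 and 0.019 m and angle between slide_box_c's own z axis and vertical below 0.06 rad and contact force between the fingers and slide_box below 0.05 N), for 0.2 s.
At the end, for the whole second after the job is handed in: Each of the four pieces rests flat on the floor of its own tray, inside the rim: its centre within 13 mm (vial, dish), 15 mm (cardboard box) or 16 mm (slide box) of the tray's centre, no more than 3 mm above its seated height, tilted less than 0.06 rad, released and at rest (all of step 3 and all of step 4 and horizontal distance between vial_c and vial_tray_c below 0.013 m and z of vial_c in the frame of vial_tray_c between 0.011 and 0.018 m and angle between each of vial_c, card_box_c's own z axis and vertical below 0.06 rad and contact force between the fingers and vial below 0.05 N and linear speed of each of vial, card_box, dish, slide_box below 0.02 m/s and horizontal distance between card_box_c and card_tray_c below 0.015 m and z of card_box_c in the frame of card_tray_c between 0.008 and 0.015 m and contact force between the fingers and card_box below 0.05 N); the robot touches nothing.
It fails at once if one of the four pieces is tipped over (angle between any of vial_c, card_box_c, dish_c, slide_box_c's own z axis and vertical above 0.6 rad).
It fails at once if one of the four pieces is dropped (falls more than about 15 mm) ((contact force between the fingers and vial below 0.01 N and linear speed of vial above 0.55 m/s) or (contact force between the fingers and card_box below 0.01 N and linear speed of card_box above 0.55 m/s) or (contact force between the fingers and dish below 0.01 N and linear speed of dish above 0.55 m/s) or (contact force between the fingers and slide_box below 0.01 N and linear speed of slide_box above 0.55 m/s)).
It fails at once if the test-tube rack is pushed more than 40 mm or tipped (distance of tube_rack from where it was at the start of the episode above 0.04 m or angle between tube_rack's own z axis and vertical above 0.35 rad).
It fails at once if the wash bottle is pushed more than 40 mm or tipped (distance of wash_bottle from where it was at the start of the episode above 0.04 m or angle between wash_bottle's own z axis and vertical above 0.35 rad).
It also fails if it takes over 112 s, if anything falls off the work surface, if the arm or the gripper's body presses on something with over 40 N, if the wrist force passes 120 N, or if a joint passes its speed limit or range.

### The arm

A 7-joint arm with a two-finger parallel gripper is mounted at the origin on the work surface. World frame = base frame: x ahead of the robot, y to its left, z up, the work surface at z = 0. Lengths are in m, angles in rad, forces in N, time in s.
With the tool pointing down it reaches from about 0.425 to 0.875 m from the base axis. Payload 9.9 kg.
Tool frame: the origin (TCP) lies midway between the tips of the shut fingers; the grasp point (between the pads) lies 19 mm behind it; z points along the fingers, y is the line along which they close (so a half turn about z gives the same grasp; the last joint's range is limited). The gripper opens to 85 mm and grips with 20 to 120 N. Pads are 22 mm wide; open, the fingers measure 114 mm over their backs; the gripper's body (76 mm by 85 mm) begins 54 mm behind the grasp point. The pads swing forward as they close: fully open they stand 13 mm farther back than shut.
Start: joints at [-1.42, 0.576, 0.025, 1.437, -0.015, 1.129, -0.057], TCP at [0.157, 0.656, 0.231] pointing down, gripper open.
Joint ranges: [-2.76, 2.76], [-0.34, 2.15], [-1.52, 1.57], [0.19, 2.46], [-1.09, 4.23], [0.17, 1.99], [-2.82, 2.82]. Speed limits (rad/s): [2.22, 2.22, 3.01, 3.01, 3.14, 3.14, 3.14].

### API

Orientations are given as a 3x3 rotation matrix whose columns are the frame's x, y, z axes.
In Python, from plant import telemetry, vision, env, nets gives the robot as it stands.
- The arm moves only by the shell command python3 -m crank 'ROWS' [FORCE]. ROWS is JSON, a list that holds one entry, the list of rows, each a list of 7 numbers: the opening, from 0 (shut) to 1 (fully open), then the shift along the tool's x, y, z each as a share of 0.4 m, from -1 to 1, then the turn, a rotation vector about the tool's x, y, z each as a share of pi/2 rad, from -1 to 1. In form: [[[fingers, dx, dy, dz, ax, ay, az], ...]]. A call has 1 to 10 rows; each row is the pose to reach, as a shift and turn from the pose commanded when the call began, along the tool's axes at that moment; what a row does not reach only later rows make up. A row lasts 1/8 s, in which the tool goes at most 62.5 mm and 10.7 degrees, less where a joint would pass 70% of its speed; a pose out of reach is approached as far as the arm can. A call with a number of a shift or a turn outside -1 to 1 is refused whole. A call with a gripper value outside its range is refused whole. The fingers move at their own pace and stop on an object; FORCE is the grip in N (left out, the last holds). Time passes only in rows, so rows that repeat a pose let the fingers close. It gives the time, the measured TCP pose, the force, the opening and the grip force at its end, in the units of the state.
- telemetry.sense(): the state, without advancing time (a new reading comes with each control period).
- vision.read_camera(name): name is "side" or "top" or "wrist"; returns a dict with "pixels" (400x640x3 uint8, blue, green, red), "z_map" (400x640 float32, m along the optical axis (not along the pixel's ray), 0 where there is no reading), "intrinsics" (3x3 intrinsics, pixels), "k1" (the pictures are not rectified: a ray, as slopes to the right and down, at radius r is drawn at 1 + k1 r^2 times it, then the intrinsics apply), "T" (4x4, takes a point from camera to world coordinates); the wrist camera has in their place "tool_from_camera" (4x4, takes a point from camera to tool coordinates, whose origin is the TCP and whose axes are the flange's). Camera axes: x right, y up, looking along -z (the intrinsics and any distortion apply to the point x, -y, -z); pixel columns grow to the right and rows downward; lengths in m; the calibration is good to about 2 mm. A picture is of the moment at which its call begins: read the wrist's pose just before it.
- env.close_job(): hands the job in; it is judged then, once.
Trained networks look in the newest picture that a camera, given by its name, has taken for a name from the list of things; names that differ only in an ending like _2 or _b are one class to them, and where a whole thing is asked for, a point or a joint stands for the part that bears it (a point fixed in the world has none). Each returns a list of dicts, best first, with "conf" (0 to 1); they miss things now and then, are a little off and sometimes report something else, mostly with a low value. They report only what shows in the picture. A call takes as long as a camera call. They do not tell look-alikes from the thing itself.
- nets.boxes_of(camera, label): "box" ([left, top, width, height] in pixels, round what is visible of it).
The state is a dict: "t": time; "joints": joint angles; "joint_vel": joint speeds; "joint_efforts": joint torques, N m; "ee_pos": TCP position; "orientation": TCP orientation; "wrist_force": force on the tool from outside, world axes, zero at the start; "torque": the same for the moment, N m; "grip_width": finger opening in m; "finger_force": force on a finger pad.
Only numpy, scipy, OpenCV 4.12 (cv2) and the standard library are available. Lean on these libraries where they do the work, as an engineer would, in place of code of your own. Each camera call takes 0.05 s, during which the arm holds its last target. There are 200 camera calls.

## Working session

There is one attempt and no reset: what is moved stays moved. The work goes in short steps, Python scripts to look and compute and a shell command to move; the robot and the scene stay as the last step left them, time stands still between calls to the robot, and variables do not carry over. Pictures are saved under pics/ and viewed, at most 14 in all, crops included, and the job is handed in when it is done.

```bash
mkdir -p pics
cat > h.py <<'E'
import numpy as np,cv2
from plant import telemetry,vision,env,nets
def grab(n):
    s=telemetry.sense(); c=vision.read_camera(n)
    if 'T' in c: T=np.array(c['T'])
    else:
        W=np.eye(4);W[:3,:3]=np.array(s['orientation']);W[:3,3]=s['ee_pos'];T=W@np.array(c['tool_from_camera'])
    return c,T
def cloud(c,T):
    K=np.array(c['intrinsics']);k=c['k1'];z=np.array(c['z_map'])
    v,u=np.mgrid[0:z.shape[0],0:z.shape[1]].astype(float)
    P=cv2.undistortPoints(np.stack([u.ravel(),v.ravel()],1)[:,None],K,np.array([k,0,0,0.]))[:,0].reshape(*z.shape,2)
    X=np.stack([P[...,0]*z,-P[...,1]*z,-z,np.ones_like(z)],-1)@T.T
    X=X[...,:3]; X[z==0]=np.nan
    return X
E
python3 - <<'E'
from h import *
s=telemetry.sense();print({k:np.round(v,3).tolist() for k,v in s.items()})
for n in ['top','side']:
    c,T=grab(n);cv2.imwrite(f'pics/{n}0.png',c['pixels']);np.savez(f'{n}0.npz',X=cloud(c,T),p=c['pixels'])
    print(n,T.round(3).tolist())
    for l in ['vial_c','card_box_c','dish_c','slide_box_c','vial_tray_c','card_tray_c','dish_tray_c','slide_tray_c','tube_rack','wash_bottle']:
        print(l,[(round(d['conf'],2),np.round(d['box']).astype(int).tolist()) for d in nets.boxes_of(n,l)][:5])
E
```

```text
{'t': 0.0, 'joints': [-1.42, 0.577, 0.025, 1.438, -0.015, 1.129, -0.057], 'joint_vel': [-0.001, -0.001, -0.001, 0.001, 0.001, -0.001, 0.0], 'joint_efforts': [0.0, -76.576, 2.25, -28.598, 0.015, 0.012, 0.0], 'ee_pos': [0.157, 0.656, 0.23], 'orientation': [[-0.973, 0.233, -0.0], [0.233, 0.973, -0.002], [-0.0, -0.002, -1.0]], 'wrist_force': [-0.014, 0.398, 0.005], 'torque': [0.002, -0.014, -0.035], 'finger_force': 0.0, 'grip_width': 0.085}
top [[0.017, 0.996, -0.089, 0.472], [-0.999, 0.015, -0.029, -0.072], [-0.028, 0.089, 0.996, 1.099], [0.0, 0.0, 0.0, 1.0]]
vial_c [(0.44, [402, 246, 7, 8])]
card_box_c [(0.68, [397, 239, 18, 17])]
dish_c [(0.65, [430, 251, 19, 20]), (0.61, [391, 238, 23, 22]), (0.45, [388, 199, 19, 13]), (0.2, [282, 96, 51, 35])]
slide_box_c [(0.97, [383, 228, 36, 38])]
vial_tray_c [(0.71, [342, 174, 18, 16])]
card_tray_c [(0.87, [191, 222, 28, 21])]
dish_tray_c [(0.74, [294, 229, 27, 28])]
slide_tray_c [(0.61, [252, 158, 40, 49])]
tube_rack [(0.66, [278, 96, 58, 38])]
wash_bottle [(0.69, [451, 282, 53, 24])]
side [[0.762, 0.324, -0.56, -0.074], [-0.647, 0.41, -0.643, -0.793], [0.021, 0.852, 0.522, 0.684], [0.0, 0.0, 0.0, 1.0]]
vial_c [(0.76, [336, 253, 11, 15])]
card_box_c [(0.51, [332, 263, 17, 20])]
dish_c [(0.72, [326, 268, 26, 20]), (0.61, [362, 261, 18, 12]), (0.43, [372, 320, 2, 7])]
slide_box_c [(0.66, [315, 268, 45, 44])]
vial_tray_c [(0.52, [346, 223, 20, 12])]
card_tray_c [(0.6, [212, 179, 20, 13])]
dish_tray_c [(0.92, [261, 221, 32, 22])]
slide_tray_c [(0.75, [276, 182, 53, 26]), (0.21, [327, 268, 26, 25])]
tube_rack [(0.98, [347, 144, 48, 60])]
wash_bottle [(0.89, [333, 301, 50, 77]), (0.46, [344, 143, 54, 58])]
```

Run:
```python
from h import *
p=cv2.imread('pics/top0.png');cv2.imwrite('pics/top_a.png',cv2.resize(p[80:320,180:500],None,fx=2.5,fy=2.5,interpolation=cv2.INTER_CUBIC))
X=np.load('top0.npz')['X']
for n,b in dict(vial=[402,246,7,8],card=[397,239,18,17],dish=[391,238,23,22],d2=[430,251,19,20],d3=[388,199,19,13],slide=[383,228,36,38],vt=[342,174,18,16],ct=[191,222,28,21],dt=[294,229,27,28],st=[252,158,40,49],rack=[278,96,58,38],bottle=[451,282,53,24]).items():
    l,t,w,h=b;r=X[t:t+h,l:l+w].reshape(-1,3);c=X[t+h//2,l+w//2]
    print(n,c.round(3),np.nanmin(r,0).round(3),np.nanmax(r,0).round(3))
```

```text
vial [ 0.443 -0.259  0.106] [ 0.434 -0.267  0.077] [ 0.453 -0.25   0.11 ]
card [ 0.45  -0.261  0.108] [ 0.427 -0.305 -0.005] [ 0.471 -0.243  0.111]
dish [ 0.445 -0.251  0.108] [ 0.413 -0.302 -0.005] [ 0.474 -0.233  0.111]
d2 [ 0.411 -0.371  0.014] [ 0.384 -0.402 -0.005] [ 0.439 -0.349  0.02 ]
d3 [ 0.567 -0.253  0.018] [ 0.549 -0.282 -0.005] [ 0.586 -0.229  0.021]
slide [ 0.45  -0.251  0.088] [ 0.396 -0.317 -0.008] [ 0.503 -0.213  0.111]
vt [ 0.633 -0.122  0.003] [ 0.612 -0.146 -0.005] [ 0.658 -0.096  0.016]
ct [0.481 0.299 0.008] [ 0.451  0.261 -0.005] [0.511 0.344 0.015]
dt [0.455 0.002 0.005] [ 0.417 -0.036 -0.005] [0.495 0.041 0.014]
st [0.63  0.109 0.001] [ 0.559  0.051 -0.006] [0.703 0.171 0.015]
rack [0.832 0.01  0.004] [ 0.776 -0.074 -0.006] [0.893 0.099 0.131]
bottle [ 0.339 -0.428  0.146] [ 0.287 -0.558 -0.006] [ 0.36  -0.4    0.183]
```

View pics/top_a.png

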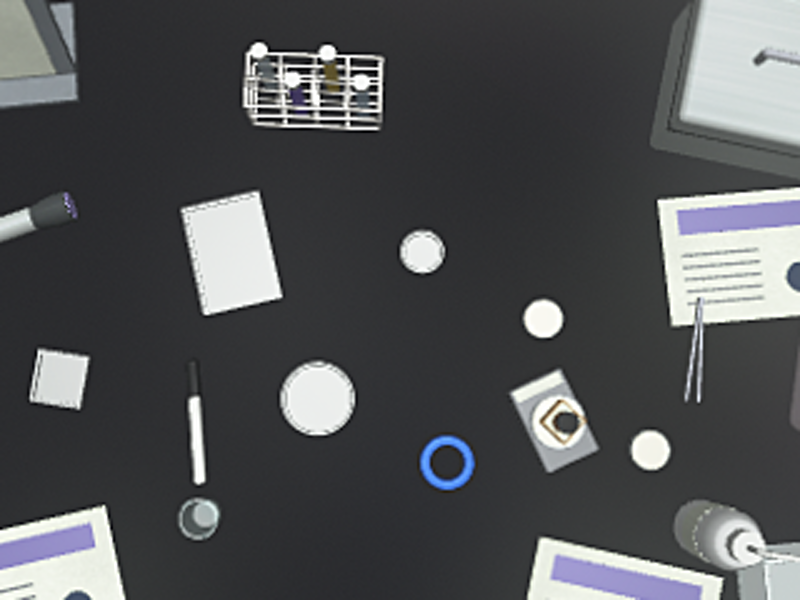

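The 2.5x crop shows the stack at crop (555,421), the trays at (422,251) vial, (60,379) card, (318,398) dish and (232,253) slide. The rack is at (315,90) and the bottle at (715,533). There are two look-alike loose dishes at (543,318) and (650,450), both about 40 mm across. The one in the stack is the largest at 58 mm, so it is the one meant. I'll confirm this with the wrist camera when I'm over it.

```bash
cat >> h.py <<'E'
from scipy.spatial.transform import Rotation as Ro
def rel(x,y,z,yaw=None):
    "shares for target TCP; yaw = direction of tool y (mod pi, nearest)"
    s=telemetry.sense();R=np.array(s['orientation']);p=np.array(s['ee_pos'])
    cur=np.arctan2(R[1,1],R[0,1])
    if yaw is None: yaw=cur
    yaw=cur+(yaw-cur+np.pi/2)%np.pi-np.pi/2
    yv=np.array([np.cos(yaw),np.sin(yaw),0]);zv=np.array([0,0,-1.]);Rt=np.stack([np.cross(yv,zv),yv,zv],1)
    d=R.T@(np.array([x,y,z])-p)/0.4
    a=Ro.from_matrix(R.T@Rt).as_rotvec()/(np.pi/2)
    print('shift',d.round(3),'turn',a.round(3),'| at',p.round(4),'yaw',cur.round(3),'q7',round(s['joints'][6],2),'| rows>=',np.linalg.norm(d)*.4/.0625, np.linalg.norm(a)*90/10.7)
def rect(P):
    (c,s,a)=cv2.minAreaRect((P[:,:2]*1000).astype(np.float32));
    if s[0]<s[1]: s=s[::-1];a+=90
    a=np.deg2rad(a); a=(a+np.pi/2)%np.pi-np.pi/2
    return dict(c=np.round(c,1).tolist(),size=np.round(s,1).tolist(),long_yaw=round(a,3),z=round(float(np.median(P[:,2])),4),n=len(P))
def pts(X,x,y,r,z0,z1,p=None,g=0):
    m=(np.hypot(X[...,0]-x,X[...,1]-y)<r)&(X[...,2]>z0)&(X[...,2]<z1)
    if p is not None: m&=p.min(-1)>g
    m=cv2.morphologyEx(m.astype(np.uint8),cv2.MORPH_OPEN,np.ones((2,2),np.uint8))>0
    return X[m]
E
python3 - <<'E'
from h import *
d=np.load('top0.npz');X=d['X'];p=d['p']
for n,(x,y,r) in dict(vt=(.633,-.122,.05),ct=(.481,.299,.06),dt=(.455,.002,.06),st=(.63,.109,.1)).items(): print(n,rect(pts(X,x,y,r,-.02,.03,p,140)))
for n,z0,z1 in [('vial',.095,.12),('card',.068,.085),('dish',.045,.06),('slide',.022,.042)]: print(n,rect(pts(X,.445,-.257,.08,z0,z1)))
print('table',np.nanmedian(X[200:260,230:280,2]))
print(rect(pts(X,.34,-.43,.12,.02,.19)),rect(pts(X,.83,.01,.12,.02,.19)))
c,T=grab('wrist');print(np.array(c['tool_from_camera']).round(3),c['intrinsics'])
rel(.52,.15,.26,0.3)
E
```

```text
vt {'c': [634.5, -117.1], 'size': [48.4, 45.6], 'long_yaw': np.float64(1.332), 'z': nan, 'n': 223}
ct {'c': [479.7, 301.9], 'size': [61.6, 58.5], 'long_yaw': np.float64(-0.163), 'z': nan, 'n': 403}
dt {'c': [465.6, 1.4], 'size': [75.1, 64.1], 'long_yaw': np.float64(-0.924), 'z': nan, 'n': 669}
st {'c': [nan, nan], 'size': [0.0, 0.0], 'long_yaw': np.float64(0.0), 'z': nan, 'n': 1392}
vial {'c': [442.0, -268.9], 'size': [32.5, 22.1], 'long_yaw': np.float64(1.519), 'z': 0.1058, 'n': 69}
card {'c': [440.3, -272.7], 'size': [48.4, 40.1], 'long_yaw': np.float64(0.955), 'z': 0.077, 'n': 85}
dish {'c': [440.7, -267.4], 'size': [59.0, 55.8], 'long_yaw': np.float64(1.187), 'z': 0.0522, 'n': 148}
slide {'c': [442.2, -267.7], 'size': [104.7, 69.2], 'long_yaw': np.float64(0.44), 'z': nan, 'n': 472}
table 0.0004933363199126628
{'c': [307.3, -487.2], 'size': [166.4, 106.6], 'long_yaw': np.float64(0.855), 'z': nan, 'n': 1140} {'c': [833.2, 5.7], 'size': [164.3, 63.3], 'long_yaw': np.float64(1.295), 'z': nan, 'n': 742}
[[-0.     0.957  0.291  0.073]
 [ 1.     0.    -0.    -0.001]
 [-0.     0.291 -0.957 -0.142]
 [ 0.     0.     0.     1.   ]] [[285.07859352   0.         315.03931629]
 [  0.         285.07859352 196.09342924]
 [  0.           0.           1.        ]]
shift [-1.177 -1.02  -0.072] turn [-0.    0.    0.66] | at [0.157  0.6565 0.2313] yaw 1.336 q7 -0.06 | rows>= 9.980442935032842 5.547560826093563
```

```bash
sed -i 's/    return X\[m\]/    Q=X[m]; return Q[np.isfinite(Q).all(1)]/' h.py
python3 - <<'E'
from h import *
rel(.43,.42,.26,.75)
E
```

```text
shift [-0.801 -0.416 -0.072] turn [-0.     0.     0.373] | at [0.157  0.6565 0.2313] yaw 1.336 q7 -0.06 | rows>= 5.796849233521492 3.1379252414594045
```

```bash
python3 -m crank '[[[1,-0.8,-0.42,-0.07,0,0,0.37],[1,-0.8,-0.42,-0.07,0,0,0.37],[1,-0.8,-0.42,-0.07,0,0,0.37],[1,-0.8,-0.42,-0.07,0,0,0.37],[1,-0.8,-0.42,-0.07,0,0,0.37],[1,-0.8,-0.42,-0.07,0,0,0.37],[1,-0.8,-0.42,-0.07,0,0,0.37]]]' 20
python3 - <<'E'
from h import *
d=np.load('top0.npz');X=d['X'];p=d['p']
for n,(x,y,r) in dict(vt=(.633,-.122,.05),ct=(.481,.299,.06),dt=(.455,.002,.06),st=(.63,.109,.1)).items(): print(n,rect(pts(X,x,y,r,-.02,.03,p,140)))
rel(.56,.03,.3,0)
E
```

```text
t: 2.02
ee_pos: [0.4333, 0.4147, 0.26]
orientation: [[-0.68, 0.734, 0.003], [0.734, 0.68, -0.001], [-0.002, 0.001, -1.0]]
wrist_force: [0.0, 1.9, 0.1]
grip_width: 0.0851
finger_force: 0.0
vt {'c': [634.0, -117.6], 'size': [49.9, 44.4], 'long_yaw': np.float64(1.522), 'z': 0.0049, 'n': 222}
ct {'c': [479.7, 301.9], 'size': [61.6, 58.5], 'long_yaw': np.float64(-0.163), 'z': 0.0047, 'n': 400}
dt {'c': [463.1, 0.8], 'size': [82.9, 80.4], 'long_yaw': np.float64(-1.552), 'z': 0.0045, 'n': 664}
st {'c': [630.5, 105.1], 'size': [128.2, 92.7], 'long_yaw': np.float64(0.241), 'z': 0.0046, 'n': 1383}
shift [-0.921 -0.421 -0.098] turn [0.001 0.001 0.476] | at [0.4333 0.4147 0.26  ] yaw 0.747 q7 0.01 | rows>= 6.511734313227436 4.000597947628076
```

```bash
python3 -m crank '[[[1,-0.92,-0.42,-0.1,0,0,0.47],[1,-0.92,-0.42,-0.1,0,0,0.47],[1,-0.92,-0.42,-0.1,0,0,0.47],[1,-0.92,-0.42,-0.1,0,0,0.47],[1,-0.92,-0.42,-0.1,0,0,0.47],[1,-0.92,-0.42,-0.1,0,0,0.47],[1,-0.92,-0.42,-0.1,0,0,0.47]]]' 20
python3 - <<'E'
from h import *
rel(.444,-.262,.26,-0.5)
E
```

```text
t: 2.9
ee_pos: [0.5595, 0.0327, 0.2999]
orientation: [[-0.014, 1.0, 0.001], [1.0, 0.014, -0.001], [-0.001, 0.001, -1.0]]
wrist_force: [-0.1, 0.9, 0.1]
grip_width: 0.0854
finger_force: 0.0
shift [-0.733 -0.299  0.1  ] turn [0.001 0.    0.327] | at [0.5595 0.0327 0.2999] yaw 0.014 q7 0.08 | rows>= 5.104470283746225 2.7517405007733133
```

```bash
python3 -m crank '[[[1,-0.73,-0.3,0.1,0,0,0.33],[1,-0.73,-0.3,0.1,0,0,0.33],[1,-0.73,-0.3,0.1,0,0,0.33],[1,-0.73,-0.3,0.1,0,0,0.33],[1,-0.73,-0.3,0.1,0,0,0.33],[1,-0.73,-0.3,0.1,0,0,0.33],[1,-0.73,-0.3,0.1,0,0,0.33]]]' 20
cat > look.py <<'E'
from h import *
import sys
c,T=grab('wrist');X=cloud(c,T);p=c['pixels'];cv2.imwrite(f'pics/{sys.argv[1]}.png',p);np.savez('w.npz',X=X,p=p)
x,y=float(sys.argv[2]),float(sys.argv[3])
for n,z0,z1,r in [('vial',.098,.115,.03),('card',.068,.082,.04),('dish',.045,.058,.05),('slide',.022,.042,.08)]:
    Q=pts(X,x,y,r,z0,z1)
    if len(Q)>20:print(n,rect(Q))
E
python3 look.py w1 .444 -.262
```

```text
t: 3.78
ee_pos: [0.4442, -0.2578, 0.2592]
orientation: [[0.481, 0.877, 0.0], [0.877, -0.481, 0.001], [0.001, -0.0, -1.0]]
wrist_force: [0.5, 0.7, -0.2]
grip_width: 0.0853
finger_force: 0.0
vial {'c': [443.6, -276.4], 'size': [47.1, 24.7], 'long_yaw': np.float64(1.182), 'z': 0.1051, 'n': 401}
card {'c': [443.1, -277.2], 'size': [62.0, 40.6], 'long_yaw': np.float64(0.986), 'z': 0.0756, 'n': 445}
dish {'c': [447.9, -269.7], 'size': [63.0, 60.4], 'long_yaw': np.float64(1.068), 'z': 0.0513, 'n': 675}
slide {'c': [445.4, -270.1], 'size': [109.7, 70.9], 'long_yaw': np.float64(0.457), 'z': 0.0312, 'n': 1952}
```

View pics/w1.png

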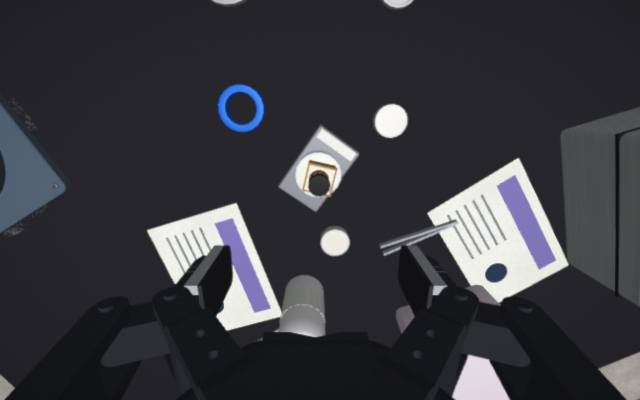

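The wrist picture shows the stack at (318,182), the loose look-alike dishes at (391,121) and (335,241), and the bottle at (303,300). I'll clean up the depth edges, and make the one confirming crop of the stack.

```bash
cat > m.py <<'E'
from h import *
import sys
def meas(X,x,y,sl):
    z=X[...,2];g=cv2.dilate(z.astype(np.float32),np.ones((3,3)))-cv2.erode(z.astype(np.float32),np.ones((3,3)))
    for n,z0,z1,r in sl:
        m=(np.hypot(X[...,0]-x,X[...,1]-y)<r)&(z>z0)&(z<z1)
        Q=X[m&(g<.006)]
        if len(Q)>15:print(n,rect(Q),'mean',(Q.mean(0)*1000).round(1),'ptp',(np.ptp(Q,0)*1000).round(1))
        Xc=Q
SL=[('vial',.1015,.11,.03),('card',.0735,.08,.04),('dish',.049,.055,.05),('slide',.028,.036,.08)]
E
python3 - <<'E'
from m import *
d=np.load('w.npz');X=d['X'];p=d['p']
meas(X,.444,-.268,SL)
cv2.imwrite('pics/w1c.png',cv2.resize(p[90:270,260:440],None,fx=3.2,fy=3.2,interpolation=cv2.INTER_CUBIC))
E
```

```text
vial {'c': [447.3, -264.5], 'size': [20.9, 20.7], 'long_yaw': np.float64(0.474), 'z': 0.1051, 'n': 305} mean [ 447.2 -264.4  105.2] ptp [20.9 21.7  3.7]
card {'c': [447.9, -265.4], 'size': [33.1, 32.2], 'long_yaw': np.float64(0.851), 'z': 0.0755, 'n': 247} mean [ 452.1 -259.2   75.5] ptp [43.7 44.7  3.7]
dish {'c': [449.5, -259.7], 'size': [54.1, 43.9], 'long_yaw': np.float64(-0.471), 'z': 0.0513, 'n': 403} mean [ 448.4 -252.8   51.2] ptp [54.3 50.7  4.1]
slide {'c': [447.5, -263.4], 'size': [96.2, 60.1], 'long_yaw': np.float64(0.454), 'z': 0.0313, 'n': 1467} mean [ 453.4 -256.8   31.3] ptp [109.6  93.6   5. ]m.py:4: RuntimeWarning: overflow encountered in subtract
  z=X[...,2];g=cv2.dilate(z.astype(np.float32),np.ones((3,3)))-cv2.erode(z.astype(np.float32),np.ones((3,3)))
```

View pics/w1c.png

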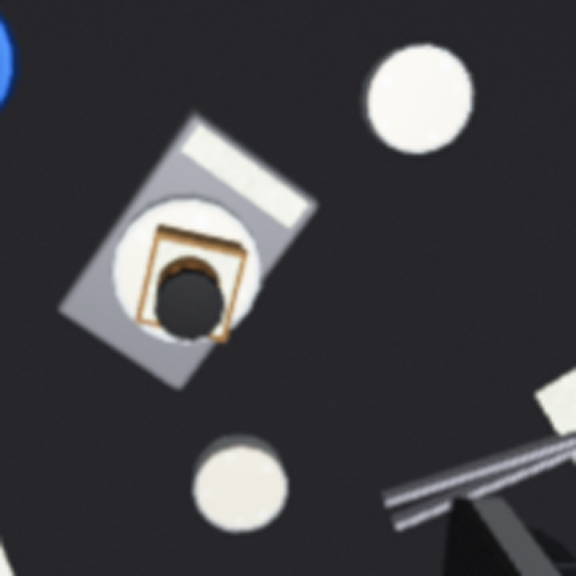

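The crop shows the stack with the amber vial's black cap at (190,303), the cardboard box on the dish (about 150 px wide), and the grey slide box. The loose discs at (420,98) and (240,488) are only about 108 and 95 px wide, so the stacked dish is the largest and is the one meant.

Run:
```python
from h import *
rel(.4473,-.2645,.088)
```

```text
shift [-0.014  0.015  0.428] turn [-0.    -0.001 -0.   ] | at [ 0.4447 -0.2569  0.2592] yaw -0.5 q7 0.23 | rows>= 2.7422713169908604 0.004976691804545896
```

```bash
python3 -m crank '[[[1,-0.014,0.015,0.1,0,0,0],[1,-0.014,0.015,0.2,0,0,0],[1,-0.014,0.015,0.3,0,0,0],[1,-0.014,0.015,0.3,0,0,0],[1,-0.014,0.015,0.3,0,0,0]]]' 20
python3 - <<'E'
from h import *
rel(.4473,-.2645,.088)
E
```

```text
t: 4.45
ee_pos: [0.4475, -0.2657, 0.1405]
orientation: [[0.48, 0.877, 0.001], [0.877, -0.48, -0.0], [0.0, 0.001, -1.0]]
wrist_force: [-0.2, 0.1, 1.0]
grip_width: 0.0852
finger_force: 0.0
shift [ 0.002 -0.002  0.131] turn [ 0.001 -0.     0.   ] | at [ 0.4475 -0.2657  0.1405] yaw -0.5 q7 0.37 | rows>= 0.8400914819236855 0.006427165548633037
```

```bash
python3 -m crank '[[[1,0.003,-0.002,0.07,0,0,0],[1,0.003,-0.002,0.13,0,0,0],[1,0.003,-0.002,0.13,0,0,0],[0,0.003,-0.002,0.13,0,0,0],[0,0.003,-0.002,0.13,0,0,0],[0,0.003,-0.002,0.13,0,0,0],[0,0.003,-0.002,0.13,0,0,0],[0,0.003,-0.002,0.13,0,0,0],[0,0.003,-0.002,0.13,0,0,0]]]' 20
python3 -c "
from h import *
rel(.634,-.1175,.016,-.3)"
```

```text
t: 5.58
ee_pos: [0.4465, -0.265, 0.0879]
orientation: [[0.481, 0.877, 0.001], [0.877, -0.481, -0.0], [0.0, 0.001, -1.0]]
wrist_force: [-0.4, 0.4, 6.2]
grip_width: 0.0232
finger_force: 20.6
shift [0.549 0.233 0.18 ] turn [ 0.001 -0.    -0.129] | at [ 0.4465 -0.265   0.0879] yaw -0.502 q7 0.42 | rows>= 3.9857258416080104 1.0810431885936969
```

```bash
python3 -m crank '[[[0,0,0,-0.05,0,0,0],[0,0,0,-0.1,0,0,0],[0,0.14,0.06,-0.1,0,0,-0.04],[0,0.28,0.12,-0.1,0,0,-0.08],[0,0.42,0.18,-0.08,0,0,-0.13],[0,0.549,0.233,-0.02,0,0,-0.13],[0,0.549,0.233,0.06,0,0,-0.13],[0,0.549,0.233,0.1,0,0,-0.13],[0,0.549,0.233,0.1,0,0,-0.13]]]' 20
python3 -c "
from h import *
rel(.634,-.1175,.0165,-.3)"
```

```text
t: 6.7
ee_pos: [0.6323, -0.118, 0.0466]
orientation: [[0.295, 0.956, -0.002], [0.956, -0.295, -0.0], [-0.001, -0.002, -1.0]]
wrist_force: [0.1, 0.8, 0.1]
grip_width: 0.023
finger_force: 20.1
shift [0.002 0.004 0.075] turn [-0.001  0.001  0.001] | at [ 0.6323 -0.118   0.0466] yaw -0.299 q7 0.23 | rows>= 0.4826791220522531 0.013402941388609643
```

```bash
python3 -m crank '[[[0,0.002,0.004,0.03,0,0,0],[0,0.002,0.004,0.06,0,0,0],[0,0.002,0.004,0.07,0,0,0],[0,0.002,0.004,0.074,0,0,0],[0,0.002,0.004,0.074,0,0,0]]]' 20
python3 -c "
from h import *
rel(.634,-.1175,.016,-.3)"
```

```text
t: 7.32
ee_pos: [0.6354, -0.1169, 0.0178]
orientation: [[0.293, 0.956, 0.0], [0.956, -0.293, -0.0], [-0.0, 0.0, -1.0]]
wrist_force: [0.1, -0.2, -0.8]
grip_width: 0.0228
finger_force: 20.1
shift [-0.002 -0.003  0.005] turn [0.    0.    0.001] | at [ 0.6354 -0.1169  0.0178] yaw -0.298 q7 0.25 | rows>= 0.037936654646561194 0.012123296803141125
```

```bash
python3 -m crank '[[[0,0,0,0.003,0,0,0],[0,0,0,0.005,0,0,0],[0,0,0,0.006,0,0,0],[0.35,0,0,0.006,0,0,0],[0.45,0,0,0.006,0,0,0],[0.6,0,0,0.006,0,0,0],[0.6,0,0,0.006,0,0,0]]]' 20
python3 -m crank '[[[0.6,0,0,-0.08,0,0,0],[0.6,0,0,-0.2,0,0,0],[0.8,0,0,-0.35,0,0,0],[0.9,0,0,-0.45,0,0,0],[1,0,0,-0.45,0,0,0],[1,0,0,-0.45,0,0,0]]]' 20
python3 - <<'E'
from m import *
c,T=grab('wrist');X=cloud(c,T);cv2.imwrite('pics/w2.png',c['pixels'])
meas(X,.634,-.1175,[('vial',.03,.038,.03),('tray',.001,.012,.04)])
rel(.4473,-.2645,.23,-.72)
E
```

```text
t: 8.2
ee_pos: [0.6353, -0.1168, 0.0152]
orientation: [[0.293, 0.956, -0.0], [0.956, -0.293, -0.0], [-0.0, -0.0, -1.0]]
wrist_force: [0.2, 0.2, -0.9]
grip_width: 0.0512
finger_force: 0.0
t: 8.95
ee_pos: [0.6349, -0.1165, 0.1946]
orientation: [[0.293, 0.956, -0.001], [0.956, -0.293, 0.0], [0.0, -0.001, -1.0]]
wrist_force: [0.6, -0.7, -1.1]
grip_width: 0.0854
finger_force: 0.0
vial {'c': [637.2, -117.1], 'size': [20.6, 20.5], 'long_yaw': np.float64(-0.933), 'z': 0.0332, 'n': 289} mean [ 637.  -116.9   33.2] ptp [20.4 21.9  4. ]
tray {'c': [639.1, -117.6], 'size': [69.5, 65.8], 'long_yaw': np.float64(-1.201), 'z': 0.0037, 'n': 584} mean [ 640.3 -112.1    4.8] ptp [66.4 75.2  8.4]
shift [-0.491 -0.34  -0.089] turn [-0.001  0.     0.269] | at [ 0.6347 -0.1164  0.194 ] yaw -0.297 q7 0.14 | rows>= 3.864493018510804 2.2628591010060912m.py:4: RuntimeWarning: overflow encountered in subtract
  z=X[...,2];g=cv2.dilate(z.astype(np.float32),np.ones((3,3)))-cv2.erode(z.astype(np.float32),np.ones((3,3)))
```

```bash
python3 -m crank '[[[1,-0.49,-0.34,-0.09,0,0,0.27],[1,-0.49,-0.34,-0.09,0,0,0.27],[1,-0.49,-0.34,-0.09,0,0,0.27],[1,-0.49,-0.34,-0.09,0,0,0.27],[1,-0.49,-0.34,-0.09,0,0,0.27],[1,-0.49,-0.34,-0.09,0,0,0.27]]]' 20
cat > m2.py <<'E'
from m import *
import sys
np.seterr(all='ignore')
c,T=grab('wrist');X=cloud(c,T);cv2.imwrite(f'pics/{sys.argv[1]}.png',c['pixels'])
meas(X,.447,-.2645,SL)
E
python3 m2.py w3
python3 -c "
from h import *
rel(.4475,-.265,.11,-.72)"
```

```text
t: 9.75
ee_pos: [0.448, -0.2637, 0.2304]
orientation: [[0.661, 0.751, -0.001], [0.751, -0.661, 0.001], [-0.0, -0.001, -1.0]]
wrist_force: [0.6, -0.5, 0.6]
grip_width: 0.0853
finger_force: 0.0
card {'c': [448.0, -265.5], 'size': [33.6, 32.2], 'long_yaw': np.float64(0.833), 'z': 0.0757, 'n': 904} mean [ 448.  -265.    75.6] ptp [45.6 44.5  4.1]
dish {'c': [447.1, -264.4], 'size': [53.5, 52.5], 'long_yaw': np.float64(-1.288), 'z': 0.0511, 'n': 523} mean [ 450.7 -256.    51.1] ptp [54.2 52.9  3.9]
slide {'c': [447.4, -263.2], 'size': [96.7, 60.7], 'long_yaw': np.float64(0.453), 'z': 0.0312, 'n': 1715} mean [ 455.8 -256.9   31.2] ptp [109.5  94.7   5.1]
shift [-0.005  0.001  0.301] turn [-0.001  0.    -0.   ] | at [ 0.4485 -0.2633  0.2304] yaw -0.72 q7 0.1 | rows>= 1.9263112930630755 0.007940783235317132
```

View pics/w3.png

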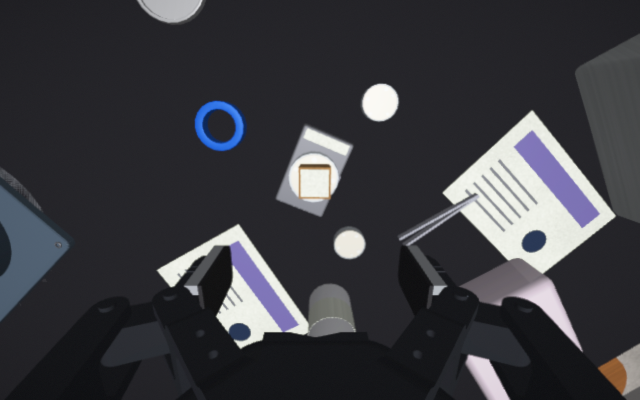

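The wrist view shows the cardboard box at (314,181) on the dish and slide box, undisturbed and square to the fingers.

```bash
python3 -m crank '[[[1,-0.002,0.002,0.14,0,0,0.01],[1,-0.002,0.002,0.28,0,0,0.01],[1,-0.002,0.002,0.38,0,0,0.01],[1,-0.002,0.002,0.42,0,0,0.01],[1,-0.002,0.002,0.426,0,0,0.01],[1,-0.002,0.002,0.426,0,0,0.01],[0.6,-0.002,0.002,0.426,0,0,0.01],[0,-0.002,0.002,0.426,0,0,0.01],[0,-0.002,0.002,0.426,0,0,0.01],[0,-0.002,0.002,0.426,0,0,0.01]]]' 20
python3 -c "
from h import *
rel(.53,-.02,.15,-.45)"
```

```text
t: 11.05
ee_pos: [0.4482, -0.2655, 0.0615]
orientation: [[0.672, 0.74, 0.001], [0.74, -0.672, 0.0], [0.001, 0.001, -1.0]]
wrist_force: [-0.9, 1.6, 6.0]
grip_width: 0.0335
finger_force: 21.3
shift [ 0.592 -0.261 -0.221] turn [ 0.    -0.    -0.183] | at [ 0.4482 -0.2655  0.0615] yaw -0.737 q7 0.29 | rows>= 4.375543504927967 1.5387006491782005
```

```bash
python3 -m crank '[[[0,0,0,-0.05,0,0,0],[0,0,0,-0.12,0,0,0],[0,0,0,-0.22,0,0,0],[0,0.15,-0.07,-0.22,0,0,-0.05],[0,0.3,-0.13,-0.22,0,0,-0.1],[0,0.45,-0.2,-0.22,0,0,-0.15],[0,0.59,-0.26,-0.22,0,0,-0.18],[0,0.59,-0.26,-0.22,0,0,-0.18]]]' 20
python3 -c "
from h import *
rel(.48,.302,.05,-.163)"
```

```text
t: 12.05
ee_pos: [0.5307, -0.0154, 0.1485]
orientation: [[0.432, 0.902, -0.0], [0.902, -0.432, 0.002], [0.002, -0.001, -1.0]]
wrist_force: [-0.0, -1.0, -0.2]
grip_width: 0.0335
finger_force: 20.6
shift [ 0.661 -0.457  0.248] turn [-0.    -0.001 -0.18 ] | at [ 0.5307 -0.0154  0.1485] yaw -0.446 q7 -0.07 | rows>= 5.378335837982735 1.5176562620100427
```

```bash
python3 -m crank '[[[0,0.13,-0.09,0,0,0,-0.05],[0,0.26,-0.18,0,0,0,-0.1],[0,0.4,-0.28,0,0,0,-0.14],[0,0.53,-0.37,0,0,0,-0.18],[0,0.661,-0.457,0.02,0,0,-0.18],[0,0.661,-0.457,0.12,0,0,-0.18],[0,0.661,-0.457,0.22,0,0,-0.18],[0,0.661,-0.457,0.248,0,0,-0.18],[0,0.661,-0.457,0.248,0,0,-0.18]]]' 20
python3 -c "
from h import *
rel(.48,.302,.014,-.163)"
```

```text
t: 13.18
ee_pos: [0.4819, 0.2959, 0.0499]
orientation: [[0.173, 0.985, -0.0], [0.985, -0.173, -0.001], [-0.001, -0.0, -1.0]]
wrist_force: [0.0, 0.3, 0.2]
grip_width: 0.0337
finger_force: 20.6
shift [ 0.014 -0.007  0.09 ] turn [-0.     0.001 -0.007] | at [0.4819 0.2959 0.0499] yaw -0.174 q7 -0.32 | rows>= 0.5830155178303849 0.05682533797281517
```

```bash
python3 -m crank '[[[0,0.008,-0.003,0.04,0,0,0],[0,0.008,-0.003,0.07,0,0,0],[0,0.008,-0.003,0.085,0,0,0],[0,0.008,-0.003,0.088,0,0,0],[0,0.008,-0.003,0.088,0,0,0],[0,0.008,-0.003,0.088,0,0,0]]]' 20
python3 -c "
from h import *
rel(.48,.302,.014,-.163)"
```

```text
t: 13.92
ee_pos: [0.4811, 0.3004, 0.0148]
orientation: [[0.171, 0.985, 0.0], [0.985, -0.171, 0.0], [0.0, 0.0, -1.0]]
wrist_force: [0.2, 0.0, -0.3]
grip_width: 0.0336
finger_force: 20.6
shift [ 0.003 -0.003  0.002] turn [ 0.    -0.    -0.006] | at [0.4811 0.3004 0.0148] yaw -0.172 q7 -0.3 | rows>= 0.03294101554168086 0.04822546526763603
```

```bash
python3 -m crank '[[[0,0,0,0.002,0,0,0],[0,0,0,0.003,0,0,0],[0.45,0,0,0.003,0,0,0],[0.55,0,0,0.003,0,0,0],[0.7,0,0,0.003,0,0,0],[0.7,0,0,0.003,0,0,0]]]' 20
python3 -m crank '[[[0.7,0,0,-0.08,0,0,0],[0.7,0,0,-0.2,0,0,0],[0.8,0,0,-0.35,0,0,0],[0.9,0,0,-0.45,0,0,0],[1,0,0,-0.45,0,0,0]]]' 20
python3 - <<'E'
from m import *
np.seterr(all='ignore')
c,T=grab('wrist');X=cloud(c,T)
meas(X,.481,.301,[('card',.024,.033,.04),('tray',.001,.012,.045)])
rel(.56,-.02,.2,-.4)
E
```

```text
t: 14.68
ee_pos: [0.4809, 0.3003, 0.0133]
orientation: [[0.171, 0.985, 0.0], [0.985, -0.171, -0.0], [-0.0, 0.0, -1.0]]
wrist_force: [-1.1, -0.6, -0.5]
grip_width: 0.0602
finger_force: 0.0
t: 15.3
ee_pos: [0.4824, 0.301, 0.1964]
orientation: [[0.171, 0.985, 0.005], [0.985, -0.171, 0.004], [0.004, 0.004, -1.0]]
wrist_force: [0.4, 0.2, -0.8]
grip_width: 0.0854
finger_force: 0.0
card {'c': [482.2, 298.8], 'size': [32.9, 32.4], 'long_yaw': np.float64(1.405), 'z': 0.0277, 'n': 842} mean [482.5 299.3  27.7] ptp [36.4 37.2  4.3]
tray {'c': [486.7, 303.7], 'size': [76.7, 74.2], 'long_yaw': np.float64(-0.42), 'z': 0.0037, 'n': 1021} mean [487.9 308.9   4.9] ptp [84.2 75.   9.1]
shift [-0.756  0.331 -0.015] turn [ 0.001 -0.002  0.145] | at [0.4813 0.3007 0.1944] yaw -0.172 q7 -0.45 | rows>= 5.284974620605723 1.222761902372262
```

```bash
python3 -m crank '[[[1,-0.75,0.33,-0.02,0,0,0.145],[1,-0.75,0.33,-0.02,0,0,0.145],[1,-0.75,0.33,-0.02,0,0,0.145],[1,-0.75,0.33,-0.02,0,0,0.145],[1,-0.75,0.33,-0.02,0,0,0.145],[1,-0.75,0.33,-0.02,0,0,0.145]]]' 20
python3 -c "
from h import *
rel(.447,-.2645,.2,-.5)"
```

```text
t: 16.1
ee_pos: [0.5592, -0.0229, 0.2004]
orientation: [[0.395, 0.919, -0.001], [0.919, -0.395, -0.002], [-0.002, -0.0, -1.0]]
wrist_force: [-0.2, 0.4, -1.3]
grip_width: 0.0854
finger_force: 0.0
shift [-0.666 -0.019  0.003] turn [-0.     0.002  0.06 ] | at [ 0.5592 -0.0229  0.2004] yaw -0.406 q7 -0.06 | rows>= 4.2615334829212745 0.5021373211643138
```

```bash
python3 -m crank '[[[1,-0.665,-0.02,0,0,0,0.06],[1,-0.665,-0.02,0,0,0,0.06],[1,-0.665,-0.02,0,0,0,0.06],[1,-0.665,-0.02,0,0,0,0.06],[1,-0.665,-0.02,0,0,0,0.06],[1,-0.665,-0.02,0,0,0,0.06],[1,-0.665,-0.02,0,0,0,0.06]]]' 20
python3 m2.py w4
python3 -c "
from h import *
rel(.4465,-.2635,.037,-.5)"
```

```text
t: 16.98
ee_pos: [0.4497, -0.2575, 0.2006]
orientation: [[0.472, 0.882, -0.001], [0.882, -0.472, 0.001], [0.001, -0.001, -1.0]]
wrist_force: [-0.0, -0.1, -1.6]
grip_width: 0.0853
finger_force: 0.0
dish {'c': [446.7, -264.5], 'size': [54.3, 54.2], 'long_yaw': np.float64(-1.134), 'z': 0.0512, 'n': 2015} mean [ 446.9 -264.1   51.2] ptp [54.  54.9  4.3]
slide {'c': [447.6, -262.9], 'size': [96.3, 60.4], 'long_yaw': np.float64(0.455), 'z': 0.0313, 'n': 2028} mean [ 454.9 -255.6   31.3] ptp [110.7  94.2   6.8]
shift [-0.017  0.     0.409] turn [-0.001 -0.     0.006] | at [ 0.4498 -0.2576  0.2007] yaw -0.491 q7 0.33 | rows>= 2.622171718333013 0.050007403660425546
```

View pics/w4.png

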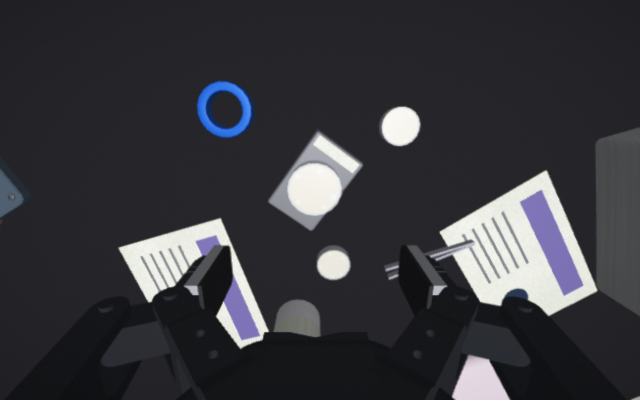

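The dish is at (315,189) on the slide box, still centred; nothing else has moved.

```bash
python3 -m crank '[[[1,-0.015,0.001,0.14,0,0,0],[1,-0.015,0.001,0.28,0,0,0],[1,-0.015,0.001,0.37,0,0,0],[1,-0.015,0.001,0.4,0,0,0],[1,-0.015,0.001,0.412,0,0,0],[1,-0.015,0.001,0.412,0,0,0],[0.7,-0.015,0.001,0.412,0,0,0],[0,-0.015,0.001,0.412,0,0,0],[0,-0.015,0.001,0.412,0,0,0]]]' 20
python3 -c "
from h import *
rel(.463,.001,.15,-.2)"
```

```text
t: 18.15
ee_pos: [0.4467, -0.2653, 0.0375]
orientation: [[0.474, 0.88, 0.002], [0.88, -0.474, -0.0], [0.0, 0.002, -1.0]]
wrist_force: [-0.0, 1.6, 6.6]
grip_width: 0.057
finger_force: 19.8
shift [ 0.606 -0.279 -0.281] turn [ 0.001 -0.    -0.187] | at [ 0.4467 -0.2653  0.0375] yaw -0.494 q7 0.54 | rows>= 4.633360917097331 1.573757459150958
```

```bash
python3 -m crank '[[[0,0,0,-0.03,0,0,0],[0,0,0,-0.08,0,0,0],[0,0,0,-0.15,0,0,0],[0,0.15,-0.07,-0.15,0,0,-0.05],[0,0.3,-0.14,-0.15,0,0,-0.1],[0,0.45,-0.21,-0.15,0,0,-0.15],[0,0.606,-0.279,-0.12,0,0,-0.18],[0,0.606,-0.279,-0.06,0,0,-0.18],[0,0.606,-0.279,0,0,0,-0.18],[0,0.606,-0.279,0,0,0,-0.18]]]' 30
python3 -c "
from h import *
rel(.463,.001,.010)"
```

```text
t: 19.4
ee_pos: [0.4622, 0.0013, 0.0361]
orientation: [[0.209, 0.978, -0.002], [0.978, -0.209, -0.0], [-0.0, -0.002, -1.0]]
wrist_force: [-0.8, -0.8, -0.6]
grip_width: 0.0563
finger_force: 32.4
shift [-0.     0.002  0.065] turn [-0.001  0.     0.   ] | at [0.4622 0.0013 0.0361] yaw -0.211 q7 0.29 | rows>= 0.41852587183275186 0.01064707343804317
```

```bash
python3 -m crank '[[[0,0,0.002,0.03,0,0,0],[0,0,0.002,0.05,0,0,0],[0,0,0.002,0.06,0,0,0],[0,0,0.002,0.062,0,0,0],[0,0,0.002,0.062,0,0,0]]]' 20
python3 -c "
from h import *
rel(.463,.001,.0095)"
```

```text
t: 20.02
ee_pos: [0.4637, 0.0009, 0.0118]
orientation: [[0.21, 0.978, 0.0], [0.978, -0.21, 0.0], [0.0, 0.0, -1.0]]
wrist_force: [0.9, -0.5, 0.7]
grip_width: 0.0562
finger_force: 32.4
shift [-0.    -0.002  0.006] turn [ 0. -0.  0.] | at [0.4637 0.0009 0.0118] yaw -0.211 q7 0.33 | rows>= 0.03869819183245901 0.0004999381313390388
```

```bash
python3 -m crank '[[[0,0,0,0.004,0,0,0],[0,0,0,0.006,0,0,0],[0,0,0,0.006,0,0,0],[0.75,0,0,0.006,0,0,0],[0.9,0,0,0.006,0,0,0],[1,0,0,0.006,0,0,0],[1,0,0,0.006,0,0,0]]]' 20
python3 -m crank '[[[1,0,0,-0.05,0,0,0],[1,0,0,-0.15,0,0,0],[1,0,0,-0.3,0,0,0],[1,0,0,-0.45,0,0,0],[1,0,0,-0.45,0,0,0]]]' 20
python3 - <<'E'
from m import *
np.seterr(all='ignore')
c,T=grab('wrist');X=cloud(c,T)
meas(X,.463,.001,[('dish',.02,.03,.05),('tray',.001,.012,.06)])
rel(.4476,-.263,.2,.455-np.pi/2)
E
```

```text
t: 20.9
ee_pos: [0.4636, 0.001, 0.0093]
orientation: [[0.21, 0.978, -0.0], [0.978, -0.21, -0.0], [-0.0, -0.0, -1.0]]
wrist_force: [0.2, -0.3, 0.3]
grip_width: 0.0853
finger_force: 0.0
t: 21.52
ee_pos: [0.4658, 0.0008, 0.1929]
orientation: [[0.209, 0.978, 0.007], [0.978, -0.209, 0.001], [0.003, 0.007, -1.0]]
wrist_force: [0.1, -0.2, -0.3]
grip_width: 0.0853
finger_force: 0.0
dish {'c': [465.7, 0.9], 'size': [53.9, 53.8], 'long_yaw': np.float64(0.559), 'z': 0.0232, 'n': 1809} mean [465.6   1.3  23.2] ptp [54.3 54.5  4.7]
tray {'c': [461.9, 7.0], 'size': [106.2, 104.6], 'long_yaw': np.float64(-1.559), 'z': 0.0038, 'n': 1246} mean [472.2  10.1   4.8] ptp [104.6 106.3   9.1]
shift [-0.655  0.097 -0.024] turn [ 0.001 -0.002  0.576] | at [0.4645 0.0013 0.1908] yaw -0.21 q7 0.08 | rows>= 4.240320452885359 4.84834772578119
```

```bash
python3 -m crank '[[[1,-0.655,0.097,-0.02,0,0,0.575],[1,-0.655,0.097,-0.02,0,0,0.575],[1,-0.655,0.097,-0.02,0,0,0.575],[1,-0.655,0.097,-0.02,0,0,0.575],[1,-0.655,0.097,-0.02,0,0,0.575],[1,-0.655,0.097,-0.02,0,0,0.575],[1,-0.655,0.097,-0.02,0,0,0.575],[1,-0.655,0.097,-0.02,0,0,0.575]]]' 20
python3 m2.py w5
python3 -c "
from h import *
rel(.4476,-.263,.006,.455-np.pi/2)"
```

```text
t: 22.58
ee_pos: [0.4469, -0.2618, 0.1969]
orientation: [[0.896, 0.444, -0.0], [0.444, -0.896, 0.001], [0.0, -0.001, -1.0]]
wrist_force: [-0.2, 0.5, 0.2]
grip_width: 0.0855
finger_force: 0.0
slide {'c': [447.7, -263.4], 'size': [96.7, 61.8], 'long_yaw': np.float64(0.454), 'z': 0.0312, 'n': 4667} mean [ 449.5 -262.4   31.2] ptp [110.8  94.6   5.8]
shift [0.    0.003 0.478] turn [-0.    -0.     0.003] | at [ 0.447  -0.262   0.1971] yaw -1.111 q7 -0.1 | rows>= 3.057956773757309 0.025954881116635013
```

View pics/w5.png

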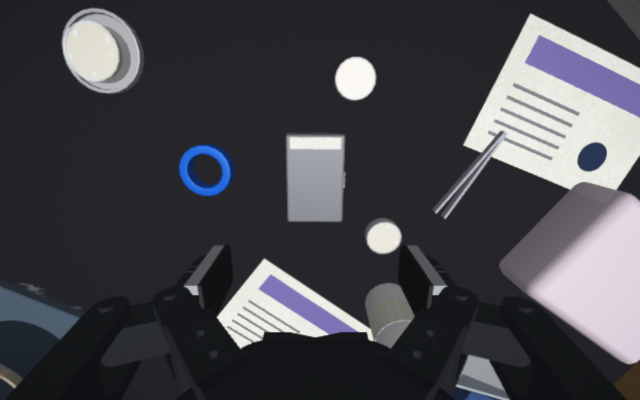

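The slide box is at (316,178), square to the fingers, with a small latch at (345,180). The dish is in its tray at (92,50).

```bash
python3 -m crank '[[[1,0.002,0.003,0.14,0,0,0],[1,0.002,0.003,0.28,0,0,0],[1,0.002,0.003,0.4,0,0,0],[1,0.002,0.003,0.46,0,0,0],[1,0.002,0.003,0.477,0,0,0],[1,0.002,0.003,0.477,0,0,0],[0.8,0.002,0.003,0.477,0,0,0],[0,0.002,0.003,0.477,0,0,0],[0,0.002,0.003,0.477,0,0,0]]]' 40
python3 -c "
from h import *
rel(.53,-.07,.1,-1.2)"
```

```text
t: 23.75
ee_pos: [0.4484, -0.264, 0.0077]
orientation: [[0.897, 0.441, 0.002], [0.441, -0.897, -0.0], [0.002, 0.001, -1.0]]
wrist_force: [-0.9, 1.8, 6.9]
grip_width: 0.0632
finger_force: 43.1
shift [ 0.397 -0.345 -0.23 ] turn [ 0.    -0.001  0.055] | at [ 0.4484 -0.264   0.0077] yaw -1.114 q7 0.17 | rows>= 3.675981800985001 0.4609943046399267
```

```bash
python3 -m crank '[[[0,0,0,-0.04,0,0,0],[0,0,0,-0.1,0,0,0],[0,0,0,-0.18,0,0,0],[0,0,0,-0.23,0,0,0],[0,0.13,-0.11,-0.23,0,0,0.02],[0,0.26,-0.23,-0.23,0,0,0.05],[0,0.397,-0.345,-0.23,0,0,0.055],[0,0.397,-0.345,-0.23,0,0,0.055]]]' 40
python3 -c "
from h import *
rel(.6305,.105,.04,.241-np.pi/2)"
```

```text
t: 24.75
ee_pos: [0.5309, -0.0655, 0.0992]
orientation: [[0.93, 0.367, 0.0], [0.367, -0.93, 0.002], [0.001, -0.001, -1.0]]
wrist_force: [-0.1, -0.9, -2.0]
grip_width: 0.0628
finger_force: 46.1
shift [ 0.388 -0.305  0.149] turn [-0.001 -0.     0.086] | at [ 0.5309 -0.0655  0.0992] yaw -1.195 q7 -0.4 | rows>= 3.2981925416260722 0.7206410910633181
```

```bash
python3 -m crank '[[[0,0.1,-0.08,0,0,0,0.03],[0,0.2,-0.16,0,0,0,0.06],[0,0.3,-0.24,0,0,0,0.085],[0,0.388,-0.305,0,0,0,0.085],[0,0.388,-0.305,0.05,0,0,0.085],[0,0.388,-0.305,0.11,0,0,0.085],[0,0.388,-0.305,0.14,0,0,0.085],[0,0.388,-0.305,0.145,0,0,0.085],[0,0.388,-0.305,0.145,0,0,0.085]]]' 40
python3 -c "
from h import *
rel(.6305,.105,.0125,.241-np.pi/2)"
```

```text
t: 25.88
ee_pos: [0.6305, 0.0992, 0.0413]
orientation: [[0.972, 0.234, 0.001], [0.234, -0.972, -0.0], [0.001, 0.0, -1.0]]
wrist_force: [0.1, 0.1, -2.3]
grip_width: 0.0632
finger_force: 46.1
shift [ 0.003 -0.014  0.072] turn [ 0.    -0.    -0.003] | at [0.6305 0.0992 0.0413] yaw -1.335 q7 -0.79 | rows>= 0.47002407844493554 0.027509526457157638
```

```bash
python3 -m crank '[[[0,0.002,-0.008,0.03,0,0,0],[0,0.002,-0.008,0.055,0,0,0],[0,0.002,-0.008,0.066,0,0,0],[0,0.002,-0.008,0.068,0,0,0],[0,0.002,-0.008,0.068,0,0,0]]]' 40
python3 -c "
from h import *
rel(.6305,.105,.0118,.241-np.pi/2)"
```

```text
t: 26.5
ee_pos: [0.6303, 0.1027, 0.0134]
orientation: [[0.972, 0.234, 0.0], [0.234, -0.972, -0.0], [0.0, 0.0, -1.0]]
wrist_force: [0.2, -0.0, -2.4]
grip_width: 0.0628
finger_force: 46.1
shift [ 0.002 -0.005  0.004] turn [ 0.    -0.    -0.003] | at [0.6303 0.1027 0.0134] yaw -1.335 q7 -0.77 | rows>= 0.04425391159161267 0.02560687838068122
```

```bash
python3 -m crank '[[[0,0.001,-0.004,0.003,0,0,0],[0,0.001,-0.004,0.0045,0,0,0],[0,0.001,-0.004,0.0045,0,0,0],[0.8,0.001,-0.004,0.0045,0,0,0],[0.9,0.001,-0.004,0.0045,0,0,0],[1,0.001,-0.004,0.0045,0,0,0],[1,0.001,-0.004,0.0045,0,0,0]]]' 40
python3 -m crank '[[[1,0,0,-0.05,0,0,0],[1,0,0,-0.15,0,0,0],[1,0,0,-0.3,0,0,0],[1,0,0,-0.5,0,0,0],[1,0,0,-0.7,0,0,0],[1,0,0,-0.7,0,0,0],[1,0,0,-0.7,0,0,0]]]' 20
python3 - <<'E'
from m import *
np.seterr(all='ignore')
c,T=grab('wrist');X=cloud(c,T);cv2.imwrite('pics/w6.png',c['pixels'])
meas(X,.6305,.105,[('slide',.03,.04,.08)])
c,T=grab('top');X=cloud(c,T);cv2.imwrite('pics/top2.png',cv2.resize(c['pixels'][80:320,180:500],None,fx=2.5,fy=2.5,interpolation=cv2.INTER_CUBIC))
for n,z0,z1,x,y in [('vial',.028,.04,.634,-.117),('card',.02,.035,.48,.302),('dish',.018,.03,.463,.001),('slide',.03,.042,.63,.105)]: meas(X,x,y,[(n,z0,z1,.07)])
E
```

```text
t: 27.38
ee_pos: [0.6303, 0.1045, 0.0115]
orientation: [[0.972, 0.234, 0.0], [0.234, -0.972, -0.0], [0.0, 0.0, -1.0]]
wrist_force: [-0.5, 0.6, 0.3]
grip_width: 0.0856
finger_force: 0.0
t: 28.25
ee_pos: [0.6312, 0.1034, 0.296]
orientation: [[0.972, 0.233, 0.006], [0.233, -0.972, 0.0], [0.006, 0.001, -1.0]]
wrist_force: [0.0, -0.8, -0.9]
grip_width: 0.0855
finger_force: 0.0
slide {'c': [631.0, 102.2], 'size': [97.0, 62.1], 'long_yaw': np.float64(0.226), 'z': 0.0352, 'n': 2832} mean [632.1 103.   35.2] ptp [106.   78.2   5.6]
vial {'c': [636.3, -115.8], 'size': [12.1, 10.6], 'long_yaw': np.float64(-0.824), 'z': 0.0343, 'n': 16} mean [ 636.5 -115.9   34.5] ptp [14.7 14.2  5.9]
card {'c': [480.3, 299.4], 'size': [29.3, 27.5], 'long_yaw': np.float64(1.411), 'z': 0.0286, 'n': 61} mean [479.3 302.7  28.5] ptp [28.4 30.4  7.8]
dish {'c': [463.3, 1.0], 'size': [50.5, 45.2], 'long_yaw': np.float64(0.015), 'z': 0.024, 'n': 143} mean [464.5   2.6  24. ] ptp [50.5 45.3  7.3]
slide {'c': [628.4, 102.7], 'size': [92.7, 58.0], 'long_yaw': np.float64(0.233), 'z': 0.0364, 'n': 400} mean [626.1 102.1  36.4] ptp [100.5  73.4   7.8]
```

View pics/top2.png

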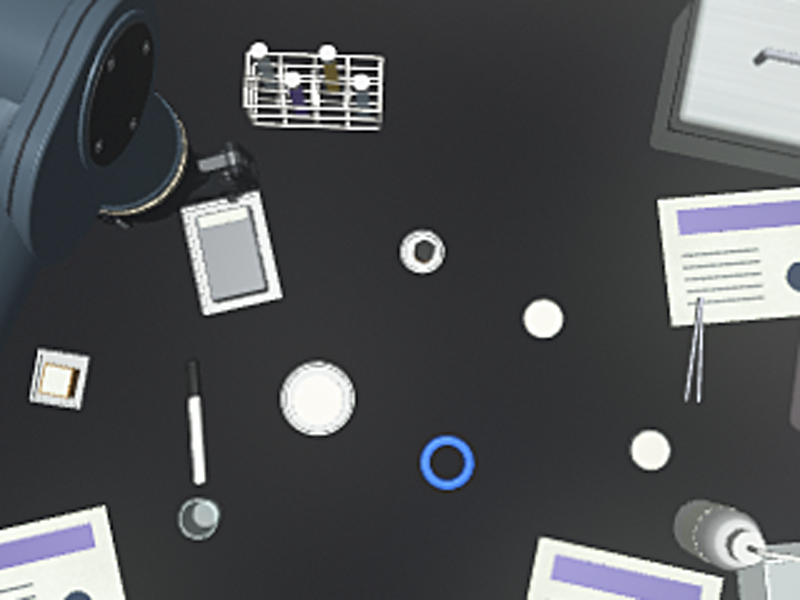

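View pics/w6.png

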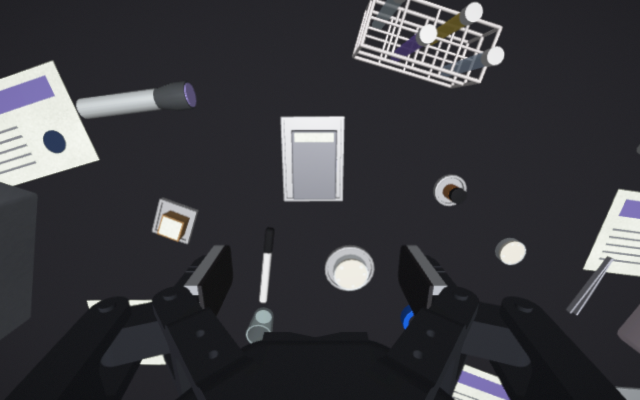

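The pictures show all four pieces seated inside their own trays (crop: vial (424,251), card (58,380), dish (318,398), slide box (233,258)). The rack and bottle have not moved, and the arm is clear.

```bash
python3 -c "
from plant import env
print(env.close_job())"
```

```text
the job is handed in; nothing more can be done
None
```

I took the stack apart from the top down and set all four pieces flat in their own trays, leaving the rack and bottle where they stood, then handed the job in at about 28 s; no verdict came back.

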